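Make up the front-end and rear-end spares trays for a pan car

TASK

Make up the two spares trays for the race car. The rear-end kit, in the square tray, is the wide wheel and the motor; the front-end kit, in the oblong tray, is the narrow wheel and the steering servo; set everything down (do not drop it) on the tray floors, wheels flat, motor and servo standing as they do now. The wide wheel is on the glueing stand: first unscrew the knurled thumb nut that holds it, and lay the nut flat in the round parts dish so that it does not get lost; leave the oil bottle, the battery pack and the driver where they are.

Things in the scene. Friction and masses are not known exactly. Their poses are not given: they have to be found in the camera images.
- glue_stand: Glueing stand, fixed to the bench: grey painted disc base 80 mm across, 8 mm high; on it an aluminium seat 40 mm across, top 12 mm above the bench; in the middle an upright steel post up to 16 mm thick with a coarse right-hand thread on its upper part, ending 67 mm above the bench. Origin: centre of the underside, z up along the post.
- thumb_nut: Knurled thumb nut, 31 mm across, 18 mm high, on the stand's post over the wide wheel; 30 g. Origin: centre of its underside, 46 mm above the bench, z up. Turned anticlockwise seen from above (positive yaw) it climbs 12 mm a turn and is free after 3.2 to 3.5 rad (any yaw), then lifts off, clear of the post 25 mm higher. Run on finger-light; it stays where left while one takes a new grip.
- wide_wheel: Wide (rear) wheel: black foam tyre 48 mm across, 34 mm wide (high, as it lies), white rim, bore 21 mm; flat on the stand's seat with the post through its bore, under the thumb nut; without the nut it lifts straight off the post (60 mm to clear it). Origin: centre of its lower face (12 mm above the bench at the start), z along its axis, up. 40 g.
- narrow_wheel: The narrow (front) wheel: black foam tyre 48 mm across, 18 mm wide (high, as it lies flat on the bench), white rim with a bore of 10 mm. Origin: centre of its lower face, z along its axis, up. 25 g.
- motor: Electric motor, a steel can 36 mm across standing on its black end bell: can top 50 mm above its foot, boss, shaft and brass pinion on up to 65 mm. Three copper tabs at the foot stand out to 21 mm from the axis on the +x side. Origin: centre of the foot, z up along the shaft. 165 g.
- servo: Steering servo standing upright: black and aluminium box 40.5 mm (x) by 20 mm (y) by 36 mm (z), with flat mounting ears out to 54.5 mm along x at 28 mm height and a small brass output shaft at x = +10 mm, up to 41 mm. Origin: centre of the underside. Grip it across its 20 mm width (y). 50 g.
- square_tray: Square aluminium tray, 125 mm by 125 mm outside, 20 mm high, wall and floor 3 mm, with a rolled rim; fixed to the bench. For the rear-end kit. Origin: centre of the underside, x and y along the sides.
- oblong_tray: Oblong aluminium tray, 115 mm (x) by 175 mm (y) outside, 20 mm high, wall and floor 3 mm, with a rolled rim; fixed to the bench. For the front-end kit. Origin: centre of the underside.
- parts_dish: Round steel parts dish, 110 mm across the rim, 19 mm high, flat floor about 90 mm across and 4 mm above the bench; fixed to the bench. For the thumb nut. Origin: centre of the underside.
- oil_bottle: Bystander: little clear bottle of damper oil, 28 mm across, 72 mm high, standing. Origin: centre of its underside.
- battery_pack: Bystander: black battery pack 138 mm (x) by 47 mm (y) by 25 mm high with a blue label, lying flat. Origin: centre of its underside.
- hex_driver: Bystander: hand driver with black handle, 170 mm long along its x axis, 26 mm thick, lying beyond the trays. Origin: middle of its length, underside.
Things that resemble listed ones, but are neither listed nor needed, are in the scene too. What is shaped like the narrow_wheel but blue or purple is not meant. What is shaped like the parts_dish but purple is not meant.

How it is judged (in metres and radians):
On the way, in this order (a step that is already met when the one before it is completed fails the run):
1. the thumb nut is turned by over 65 degrees while still on the post, over the seated wheel (angle between the x axis of thumb_nut and the x axis of glue_stand, either way round above 1.15 rad and horizontal distance between thumb_nut and glue_stand below 0.006 m and z of thumb_nut in the frame of glue_stand below 0.058 m and z of wide_wheel in the frame of glue_stand below 0.02 m).
2. the nut is lifted clear of the post while the wide wheel stays on its seat (z of thumb_nut in the frame of glue_stand above 0.068 m and z of wide_wheel in the frame of glue_stand below 0.02 m and horizontal distance between wide_wheel and glue_stand below 0.01 m), for 0.1 s.
At the end, for the whole second after the job is handed in: Wide wheel and motor in the square tray, narrow wheel and servo in the oblong tray, each on the tray floor (within 3 mm), inside the walls, upright within 0.15 rad; thumb nut flat on the dish floor (centre within 40 mm of the dish centre, height 4 mm, tilt 0.15 rad); all at rest (x of wide_wheel in the frame of square_tray between -0.06 and 0.06 m and y of wide_wheel in the frame of square_tray between -0.06 and 0.06 m and z of wide_wheel in the frame of square_tray between 0 and 0.006 m and angle between each of wide_wheel, motor, narrow_wheel, servo, thumb_nut's own z axis and vertical below 0.15 rad and linear speed of each of wide_wheel, motor, narrow_wheel, servo, thumb_nut below 0.02 m/s and x of motor in the frame of square_tray between -0.06 and 0.06 m and y of motor in the frame of square_tray between -0.06 and 0.06 m and z of motor in the frame of square_tray between 0 and 0.006 m and x of narrow_wheel in the frame of oblong_tray between -0.055 and 0.055 m and y of narrow_wheel in the frame of oblong_tray between -0.085 and 0.085 m and z of narrow_wheel in the frame of oblong_tray between 0 and 0.006 m and x of servo in the frame of oblong_tray between -0.055 and 0.055 m and y of servo in the frame of oblong_tray between -0.085 and 0.085 m and z of servo in the frame of oblong_tray between 0 and 0.006 m and horizontal distance between thumb_nut and parts_dish below 0.04 m and z of thumb_nut in the frame of parts_dish between 0 and 0.008 m); the robot touches nothing.
It fails at once if a wheel, the motor, the servo or the nut is dropped or thrown (over 0.8 m/s, a fall of some 33 mm, while not held) ((linear speed of thumb_nut above 0.8 m/s and contact force between the fingers and thumb_nut below 0.05 N) or (linear speed of wide_wheel above 0.8 m/s and contact force between the fingers and wide_wheel below 0.05 N) or (linear speed of narrow_wheel above 0.8 m/s and contact force between the fingers and narrow_wheel below 0.05 N) or (linear speed of motor above 0.8 m/s and contact force between the fingers and motor below 0.05 N) or (linear speed of servo above 0.8 m/s and contact force between the fingers and servo below 0.05 N)).
It fails at once if the oil bottle, the battery pack or the driver is disturbed (moved over 25 mm) (distance of any of oil_bottle, battery_pack, hex_driver from where it was at the start of the episode above 0.025 m).
It also fails if it takes over 141 s, if anything falls off the work surface, if the arm or the gripper's body presses on something with over 40 N, if the wrist force passes 120 N, or if a joint passes its speed limit or range.

ROBOT

A 6-joint arm with a two-finger parallel gripper is mounted at the origin on the work surface. World frame = base frame: x ahead of the robot, y to its left, z up, the work surface at z = 0. Lengths are in mm, angles in rad, forces in N, time in s.
With the tool pointing down it reaches from about 250 to 775 mm from the base axis. Payload 8.9 kg.
Tool frame: the origin (TCP) lies at the very end of the fingers, on their centre line; the grasp point (between the pads) lies 19 mm behind it; z points along the fingers, y is the line along which they close (so a half turn about z gives the same grasp; the last joint's range is limited). The gripper opens to 85 mm and grips with 20 to 120 N. Pads are 22 mm wide; open, the fingers measure 114 mm over their backs; the gripper's body (76 mm by 85 mm) begins 54 mm behind the grasp point. The pads swing forward as they close: fully open they stand 13 mm farther back than shut.
Start: joints at [-1.302, 0.291, -0.153, 1.127, 0, 1.431], TCP at [208.212, -481.946, 231.305] pointing down, gripper open.
Joint ranges: [-2.52, 2.52], [-0.91, 1.74], [-1.3, 1.37], [-1.96, 2.02], [-1.52, 1.47], [-3.14, 3.14]. Speed limits (rad/s): [2.22, 2.22, 2.79, 3.14, 3.14, 3.14].

INTERFACE

Orientations are given as a rotation vector (axis times angle).
In Python, from plant import bot gives the robot as it stands. The module is installed in compiled form; this text tells all that it offers.
- The arm moves only by the tool apply_moves, never from a script. Its argument "targets" is a list of rows, each an object with "linear": the shift along the tool's x, y, z in mm, a list of three; "yaw": the turn about the tool's z in rad. In form: [{"linear": [x, y, z], "yaw": yaw}, ...]. A call has 1 to 10 rows; each row is the pose to reach, as a shift and turn from the pose commanded when the call began, along the tool's axes at that moment; what a row does not reach only later rows make up. A row lasts 1/10 s, in which the tool goes at most 50 mm and 8.59 degrees, less where a joint would pass 70% of its speed; a pose out of reach is approached as far as the arm can. A call with a gripper value outside its range is refused whole. "hand" is the opening, from 0 (shut) to 1 (fully open), set as the call begins (left out, the last holds). The fingers move at their own pace and stop on an object; the grip force is fixed at half the most. Time passes only in rows, so rows that repeat a pose let the fingers close. It gives the time, the measured TCP pose, the force, the opening and the grip force at its end, in the units of the state.
- bot.get_obs(): the state, without advancing time (a new reading comes with each control period).
- bot.capture(name): name is "scene" or "side" or "wrist"; returns the picture (384x512x3 uint8, red, green, blue); there is no depth.
- bot.camera_params(name): a dict with "fovy" (degrees; the focal length in pixels is half the picture's height over the tangent of half this angle, whatever the lens; pixels are square), "cx", "cy" (the principal point, pixels), "pose" (4x4, takes a point from camera to world coordinates); the wrist camera has in their place "tool_from_camera" (4x4, takes a point from camera to tool coordinates, whose origin is the TCP and whose axes are the flange's). Camera axes: x right, y up, looking along -z (the intrinsics and any distortion apply to the point x, -y, -z); pixel columns grow to the right and rows downward; lengths in mm; the calibration is good to about 2 mm. A picture is of the moment at which its call begins: read the wrist's pose just before it. camera_params takes no time and is no camera call.
- bot.job_done(): hands the job in; it is judged then, once.
Trained networks look in the newest picture that a camera, given by its name, has taken for a name from the list of things; names that differ only in an ending like _2 or _b are one class to them, and where a whole thing is asked for, a point or a joint stands for the part that bears it (a point fixed in the world has none). Each returns a list of dicts, best first, with "confidence" (0 to 1); they miss things now and then, are a little off and sometimes report something else, mostly with a low value. They report only what shows in the picture. A call takes as long as a camera call. They do not tell look-alikes from the thing itself.
- bot.outline_of(thing, camera): "region" (384x512 bool, what is visible of it).
- bot.landmark_of(thing, camera): "at" ([x, y, z] in mm, in world coordinates, good to about 4 mm: a listed point, or the origin of a listed thing).
The state is a dict: "time": time; "qpos": joint angles; "joint_velocities": joint speeds; "tau": joint torques, N m; "eef_pos": TCP position; "eef_rot": TCP orientation; "ft_force": force on the tool from outside, world axes, zero at the start; "torque": the same for the moment, N m; "grip_width": finger opening in mm; "gripper_force": force on a finger pad.
Only numpy, scipy, OpenCV 4.12 (cv2) and the standard library are available. Lean on these libraries where they do the work, as an engineer would, in place of code of your own. Each camera call takes 0.05 s, during which the arm holds its last target. There are 200 camera calls.

## Working session

There is one attempt and no reset: what is moved stays moved. The work goes in short steps, Python scripts to look and compute and a tool call to move; the robot and the scene stay as the last step left them, time stands still between calls to the robot, and variables do not carry over. Pictures are saved under pics/ and viewed, at most 18 in all, crops included, and the job is handed in when it is done.

Besides the shell and the picture viewer there is one more tool, called after "Request:" by a JSON object that holds its "name" and its "arguments", one argument or row to a line. apply_moves: Moves the arm, as the interface text tells. Its arguments: {"type":"object","properties":{"targets":{"type":"array"},"hand":{"type":"number"}},"required":["targets"]}

```bash
mkdir -p pics
cat > h.py <<'E'
import numpy as np,cv2
from plant import bot
def snap(c,n):
    im=bot.capture(c); cv2.imwrite(f'pics/{n}.png',im[:,:,::-1]); return im
E
python3 - <<'E'
from h import *
o=bot.get_obs(); print({k:np.round(v,3) for k,v in o.items()})
a=snap('scene','s0'); b=snap('side','d0')
cv2.imwrite('pics/both.png',cv2.resize(np.vstack([a,b])[:,:,::-1],None,fx=.78,fy=.78))
for c in ('scene','side'):
    p=bot.camera_params(c); print(c,p['fovy'],np.round(p['pose'],3).tolist(),[k for k in p], p['cx'],p['cy'])
    for t in 'glue_stand thumb_nut wide_wheel narrow_wheel motor servo square_tray oblong_tray parts_dish oil_bottle battery_pack hex_driver'.split():
        print(t,[(np.round(d['at']).astype(int).tolist(),round(d['confidence'],2)) for d in bot.landmark_of(t,c)])
print(bot.camera_params('wrist'))
E
```

```text
{'time': np.float64(0.0), 'qpos': array([-1.302,  0.291, -0.154,  1.127,  0.   ,  1.431]), 'joint_velocities': array([-0.001,  0.001, -0.001, -0.   , -0.001, -0.   ]), 'tau': array([ 0.0000e+00, -5.3714e+01,  3.3137e+01,  1.6000e-02, -0.0000e+00,
       -0.0000e+00]), 'eef_pos': array([ 208.109, -481.528,  230.727]), 'eef_rot': array([-3.075, -0.636,  0.   ]), 'ft_force': array([0.197, 0.696, 0.081]), 'torque': array([-0.005,  0.006, -0.015]), 'gripper_force': np.float64(0.0), 'grip_width': np.float64(85.333)}
scene 50.15494708069831 [[0.053, -0.825, 0.562, 1245.926], [0.999, 0.048, -0.023, -49.601], [-0.009, 0.563, 0.827, 1071.029], [0.0, 0.0, 0.0, 1.0]] ['fovy', 'cx', 'cy', 'pose'] 262.2829754483611 190.6855734749513
glue_stand [([424, -181, 4], 0.64)]
thumb_nut [([424, -177, 43], 0.57)]
wide_wheel [([424, -177, 14], 0.71), ([469, 15, -2], 0.64)]
narrow_wheel [([330, 309, 3], 0.7), ([500, 356, -4], 0.67), ([582, -435, -2], 0.62), ([415, 313, -3], 0.55)]
motor [([431, -313, -2], 0.69)]
servo [([460, 152, -4], 0.53)]
square_tray [([636, -199, -2], 0.64)]
oblong_tray [([618, 185, 1], 
[... 758 characters left out ...]
4, -2], 0.73)]
oblong_tray [([615, 183, 0], 0.92)]
parts_dish [([467, 16, 3], 0.97), ([321, 137, -1], 0.7)]
oil_bottle [([544, 443, -1], 0.81)]
battery_pack [([544, 440, 1], 0.7), ([583, -430, 1], 0.58)]
hex_driver [([781, 31, -3], 0.63), ([470, 16, 4], 0.5)]
{'fovy': 62.45935213732885, 'cx': 261.03854815311274, 'cy': 193.2583182460451, 'tool_from_camera': array([[ 8.55419869e-05,  9.53120655e-01,  3.02590499e-01,
         7.68276236e+01],
       [ 9.99999616e-01,  1.82542608e-04, -8.57684178e-04,
         8.72532964e-01],
       [-8.72712164e-04,  3.02590456e-01, -9.53120273e-01,
        -1.42050364e+02],
       [ 0.00000000e+00,  0.00000000e+00,  0.00000000e+00,
         1.00000000e+00]])}
```

View pics/both.png

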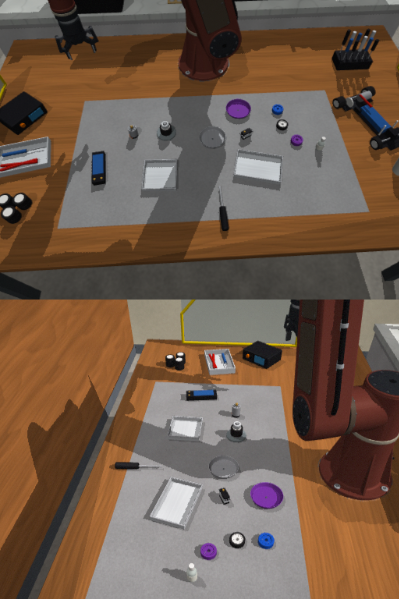

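In the combined view (0.78 scale) the scene half shows the stand with nut at (166,129), the motor at (133,132), the steel dish at (213,138), the servo at (246,134) and the trays at (160,175) and (258,167). The three candidate narrow wheels are blue (277,110), black/white (282,125) and purple (296,140). The purple dish is at (238,109). The black/white wheel at world (414,314) and the grey steel dish at (470,14) fit the description. I'll confirm them in wrist crops.

First move is a hover over the stand and motor.

Request:
{"name": "apply_moves", "arguments": {
  "targets": [
    {"linear": [40,-17,4],"yaw": -0.06},
    {"linear": [80,-35,8],"yaw": -0.12},
    {"linear": [120,-52,12],"yaw": -0.18},
    {"linear": [160,-70,16],"yaw": -0.24},
    {"linear": [200,-87,20],"yaw": -0.3},
    {"linear": [240,-105,24],"yaw": -0.36},
    {"linear": [280,-122,30],"yaw": -0.42},
    {"linear": [298,-130,30],"yaw": -0.43},
    {"linear": [298,-130,30],"yaw": -0.43},
    {"linear": [298,-130,30],"yaw": -0.43}
  ]
}}

```text
time: 2.3
eef_pos: [430.2, -244.4, 201.3]
eef_rot: [2.869, 1.279, -0.0]
ft_force: [0.2, -0.6, 0.6]
grip_width: 85.8
gripper_force: 0.0
```

```bash
cat >> h.py <<'E'
from scipy.spatial.transform import Rotation as R
import sys
def pose():
    o=bot.get_obs(); T=np.eye(4); T[:3,:3]=R.from_rotvec(o['eef_rot']).as_matrix(); T[:3,3]=o['eef_pos']; return T,o
def yaw(T): return np.arctan2(T[1,0],T[0,0])
def go(x,y,z,yw=None,T=None):
    if T is None: T,_=pose()
    d=np.round(T[:3,:3].T@(np.array([x,y,z])-T[:3,3]),1)
    dy=0 if yw is None else -((yw-yaw(T)+np.pi)%(2*np.pi)-np.pi)
    print('shift',d.tolist(),'yaw',round(dy,3))
class V:
    def __init__(s,c):
        p=bot.camera_params(c); T,_=pose()
        s.M=T@p['tool_from_camera'] if c=='wrist' else p['pose']
        s.f=192/np.tan(np.radians(p['fovy'])/2); s.cx,s.cy=p['cx'],p['cy']
        s.c=c
    def shot(s,n): s.im=snap(s.c,n); return s
    def pix(s,P):
        q=np.linalg.inv(s.M)@np.append(P,1); return s.cx+s.f*q[0]/-q[2], s.cy-s.f*q[1]/-q[2]
    def ray(s,u,v,z):
        d=s.M[:3,:3]@np.array([(u-s.cx)/s.f,-(v-s.cy)/s.f,-1]); return s.M[:3,3]+d*(z-s.M[2,3])/d[2]
def look(n,things):
    T,o=pose(); print('t',round(o['time'],2),'pos',np.round(T[:3,3],1),'yaw',round(yaw(T),3),'q6',round(o['qpos'][5],2),'F',np.round(o['ft_force'],1),'w',round(o['grip_width'],1))
    v=V('wrist').shot(n)
    for t in things.split():
        for d in bot.landmark_of(t,'wrist'): print(t,np.round(d['at'],1),round(d['confidence'],2),'px',np.round(v.pix(d['at'])))
    return v
E
python3 - <<'E'
from h import *
v=look('w1','glue_stand thumb_nut wide_wheel motor')
E
```

```text
t 2.3 pos [ 430.2 -244.4  201.3] yaw 0.839 q6 1.64 F [ 0.2 -0.6  0.6] w 85.8
glue_stand [ 424.2 -177.    -1.3] 0.93 px [214. 122.]
thumb_nut [ 426.4 -178.    50.7] 0.78 px [208. 127.]
wide_wheel [ 424.1 -176.8    8.8] 0.68 px [212. 123.]
motor [ 428.2 -314.     2. ] 0.94 px [299. 211.]
```

View pics/w1.png

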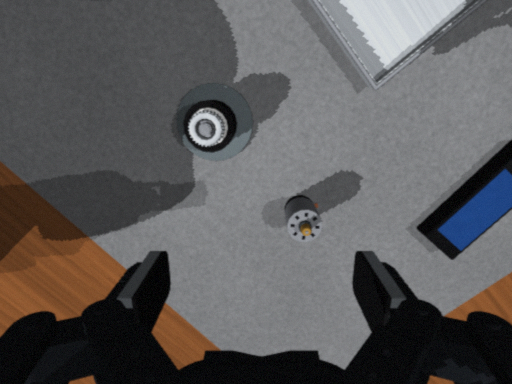

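The wrist picture shows the nut on the wheel and stand at (207,128), with the base disc centred at (215,121). The motor can top is at (304,224), with the battery at the right and the square tray above.

Run:
```python
from h import *
v=V('wrist')
print('disc',v.ray(215,121,8),'nut',v.ray(207,128,64),'motor',v.ray(304,224,50))
go(424.5,-177.5,130)
go(424.5,-177.5,48)
```

```text
disc [ 427.45062128 -177.92130583    8.        ] nut [ 427.11333629 -179.32022141   64.        ] motor [ 429.37014147 -311.21922609   50.        ]
shift [46.8, -49.3, 71.4] yaw 0
shift [46.8, -49.4, 153.4] yaw 0
```

Request:
{"name": "apply_moves", "arguments": {
  "targets": [
    {"linear": [20,-20,20],"yaw": 0},
    {"linear": [40,-40,40],"yaw": 0},
    {"linear": [46,-48,75],"yaw": 0},
    {"linear": [46,-48,105],"yaw": 0},
    {"linear": [46,-48,130],"yaw": 0},
    {"linear": [46,-48,145],"yaw": 0},
    {"linear": [46,-48,153],"yaw": 0},
    {"linear": [46,-48,153],"yaw": 0},
    {"linear": [46,-48,153],"yaw": 0}
  ]
}}

```text
time: 3.45
eef_pos: [425.6, -178.6, 48.9]
eef_rot: [2.87, 1.277, 0.001]
ft_force: [-1.2, -0.1, -0.4]
grip_width: 85.0
gripper_force: 0.0
```

Run:
```python
from h import *
v=look('w2','thumb_nut glue_stand')
```

```text
t 3.45 pos [ 425.6 -178.6   48.9] yaw 0.837 q6 1.75 F [-1.2 -0.1 -0.4] w 85.0
```

View pics/w2.png

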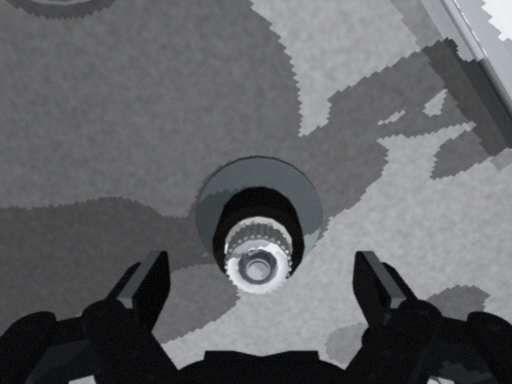

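The nut is centred between the open fingers at (258,265). Next I close on it and turn anticlockwise.

Request:
{"name": "apply_moves", "arguments": {
  "targets": [
    {"linear": [0,0,0],"yaw": 0},
    {"linear": [0,0,0],"yaw": 0},
    {"linear": [0,0,0],"yaw": 0},
    {"linear": [0,0,0],"yaw": 0},
    {"linear": [0,0,0],"yaw": 0},
    {"linear": [0,0,0],"yaw": 0},
    {"linear": [0,0,0],"yaw": 0},
    {"linear": [0,0,0],"yaw": 0}
  ],
  "hand": 0
}}

```text
time: 4.4
eef_pos: [425.5, -178.1, 48.4]
eef_rot: [2.87, 1.278, 0.001]
ft_force: [1.1, 0.9, 1.9]
grip_width: 26.5
gripper_force: 59.7
```

Run:
```python
from h import *
v=V('wrist'); print('nut',v.ray(258,263,64),'post',v.ray(259,266,67)); T,o=pose(); print(T[:3,3],o['ft_force'],o['torque'],o['grip_width'])
```

```text
nut [ 427.19625896 -175.12151289   64.        ] post [ 427.70404019 -175.25396742   67.        ]
[ 425.49823353 -178.11225484   48.38409873] [1.05737594 0.93517225 1.91771051] [ 0.2226598  -0.15878479  0.05233707] 26.49409487057335
```

Request:
{"name": "apply_moves", "arguments": {
  "targets": [
    {"linear": [0,0,-0.2],"yaw": -0.1},
    {"linear": [0,0,-0.4],"yaw": -0.2},
    {"linear": [0,0,-0.6],"yaw": -0.3},
    {"linear": [0,0,-0.8],"yaw": -0.4},
    {"linear": [0,0,-0.8],"yaw": -0.4}
  ]
}}

```text
time: 4.9
eef_pos: [425.3, -178.2, 49.2]
eef_rot: [2.557, 1.824, -0.0]
ft_force: [-0.0, -0.0, 3.0]
grip_width: 26.4
gripper_force: 59.8
```

Run:
```python
from h import *
v=look('w3','thumb_nut'); o=bot.get_obs(); print(o['torque'],o['grip_width'])
```

```text
t 4.9 pos [ 425.3 -178.2   49.2] yaw 1.239 q6 1.35 F [-0. -0.  3.] w 26.4
thumb_nut [ 425.6 -178.4   48.8] 0.65 px [261. 252.]
[ 0.02482903  0.01397429 -0.03899686] 26.628194533956915
```

View pics/w3.png

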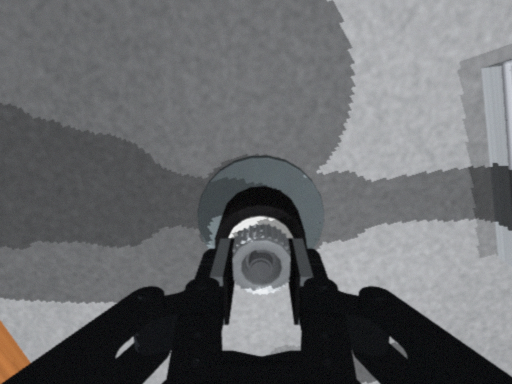

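The pads hold the nut evenly at (262,262) and the forces are small, so I keep unscrewing.

Request:
{"name": "apply_moves", "arguments": {
  "targets": [
    {"linear": [0,0,-0.3],"yaw": -0.14},
    {"linear": [0,0,-0.5],"yaw": -0.28},
    {"linear": [0,0,-0.8],"yaw": -0.42},
    {"linear": [0,0,-1.1],"yaw": -0.56},
    {"linear": [0,0,-1.3],"yaw": -0.7},
    {"linear": [0,0,-1.6],"yaw": -0.84},
    {"linear": [0,0,-1.9],"yaw": -0.98},
    {"linear": [0,0,-2.1],"yaw": -1.12},
    {"linear": [0,0,-2.4],"yaw": -1.26},
    {"linear": [0,0,-2.7],"yaw": -1.4}
  ]
}}

```text
time: 6.0
eef_pos: [426.1, -178.5, 51.9]
eef_rot: [0.778, 3.042, -0.0]
ft_force: [3.1, -0.1, -0.0]
grip_width: 25.8
gripper_force: 59.5
```

Request:
{"name": "apply_moves", "arguments": {
  "targets": [
    {"linear": [0,0,-0.3],"yaw": -0.14},
    {"linear": [0,0,-0.5],"yaw": -0.28},
    {"linear": [0,0,-0.8],"yaw": -0.42},
    {"linear": [0,0,-1.1],"yaw": -0.56},
    {"linear": [0,0,-1.3],"yaw": -0.7},
    {"linear": [0,0,-1.6],"yaw": -0.84},
    {"linear": [0,0,-1.9],"yaw": -0.98},
    {"linear": [0,0,-2.1],"yaw": -1.12},
    {"linear": [0,0,-2.4],"yaw": -1.26},
    {"linear": [0,0,-2.7],"yaw": -1.4}
  ]
}}

```text
time: 7.0
eef_pos: [426.3, -177.0, 54.5]
eef_rot: [-1.365, 2.826, 0.002]
ft_force: [5.3, 6.6, 1.4]
grip_width: 26.4
gripper_force: 59.7
```

Request:
{"name": "apply_moves", "arguments": {
  "targets": [
    {"linear": [0,0,-0.3],"yaw": -0.12},
    {"linear": [0,0,-0.5],"yaw": -0.24},
    {"linear": [0,0,-0.7],"yaw": -0.36},
    {"linear": [0,0,-0.9],"yaw": -0.46},
    {"linear": [0,0,-0.9],"yaw": -0.46}
  ]
}}

```text
time: 7.5
eef_pos: [425.5, -176.8, 55.4]
eef_rot: [-1.971, 2.443, 0.003]
ft_force: [1.2, 6.7, 6.2]
grip_width: 26.5
gripper_force: 60.2
```

Run:
```python
from h import *
v=look('w4','thumb_nut wide_wheel'); o=bot.get_obs(); print(o['torque'],o['grip_width'])
```

```text
t 7.5 pos [ 425.5 -176.8   55.4] yaw -1.784 q6 -1.91 F [1.2 6.7 6.2] w 26.5
thumb_nut [ 426.3 -180.5   52.8] 0.58 px [258. 248.]
wide_wheel [ 423.7 -177.9   10.2] 0.68 px [264. 220.]
[ 1.40427715 -0.25350903 -0.01839201] 26.245915217684907
```

Request:
{"name": "apply_moves", "arguments": {
  "targets": [
    {"linear": [0,0,-1],"yaw": 0},
    {"linear": [0,0,-2],"yaw": 0},
    {"linear": [0,0,-4],"yaw": 0}
  ]
}}

```text
time: 7.95
eef_pos: [424.8, -176.8, 58.8]
eef_rot: [-1.968, 2.448, 0.004]
ft_force: [2.3, 5.3, -4.5]
grip_width: 26.4
gripper_force: 59.2
```

Request:
{"name": "apply_moves", "arguments": {
  "targets": [
    {"linear": [0,0,-3],"yaw": 0},
    {"linear": [0,0,-6],"yaw": 0},
    {"linear": [0,0,-10],"yaw": 0}
  ]
}}

```text
time: 8.25
eef_pos: [425.2, -178.4, 69.6]
eef_rot: [1.969, -2.447, 0.0]
ft_force: [0.4, 0.4, 0.5]
grip_width: 26.1
gripper_force: 59.7
```

The nut is off the thread. I lift it clear and carry it towards the dish.

Request:
{"name": "apply_moves", "arguments": {
  "targets": [
    {"linear": [0,0,-20],"yaw": 0},
    {"linear": [0,0,-40],"yaw": 0},
    {"linear": [-20,0,-50],"yaw": 0},
    {"linear": [-60,-1,-50],"yaw": 0},
    {"linear": [-100,-2,-50],"yaw": 0},
    {"linear": [-140,-3,-50],"yaw": 0},
    {"linear": [-180,-3,-50],"yaw": 0},
    {"linear": [-197,-3,-50],"yaw": 0},
    {"linear": [-197,-3,-50],"yaw": 0},
    {"linear": [-197,-3,-50],"yaw": 0}
  ]
}}

```text
time: 9.25
eef_pos: [470.3, 13.4, 119.6]
eef_rot: [1.971, -2.446, 0.001]
ft_force: [0.4, -0.8, -0.6]
grip_width: 26.3
gripper_force: 59.7
```

Run:
```python
from h import *
v=look('w5','parts_dish thumb_nut servo'); 
go(469.5,14.5,8)
```

```text
t 9.25 pos [470.3  13.4 119.6] yaw -1.785 q6 -1.48 F [ 0.4 -0.8 -0.6] w 26.3
parts_dish [471.8  18.8  -1.6] 0.87 px [261. 194.]
parts_dish [321.  138.5  -3. ] 0.58 px [441. 278.]
thumb_nut [473.    7.7 119. ] 0.75 px [253. 247.]
servo [463.3 154.9   1.1] 0.63 px [299. 321.]
servo [615.7 181.2  -1.4] 0.23 px [160. 365.]
shift [-1.7, 1.0, 111.5] yaw 0
```

View pics/w5.png

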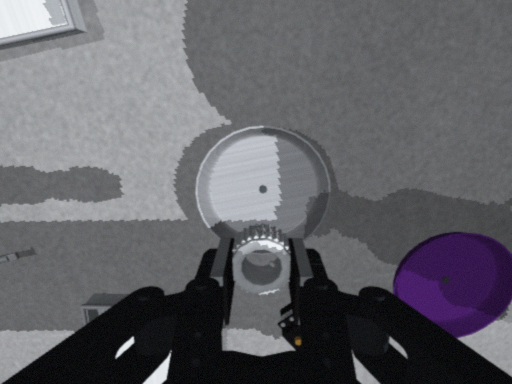

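The grey steel dish is at (263,188), below the held nut at (262,260). The purple dish at (455,285) is the look-alike and I leave it. Now lowering.

Request:
{"name": "apply_moves", "arguments": {
  "targets": [
    {"linear": [-2,0,30],"yaw": 0},
    {"linear": [-2,0,60],"yaw": 0},
    {"linear": [-2,0,85],"yaw": 0},
    {"linear": [-2,0,100],"yaw": 0},
    {"linear": [-2,0,106],"yaw": 0},
    {"linear": [-2,0,109],"yaw": 0},
    {"linear": [-2,0,110],"yaw": 0},
    {"linear": [-2,0,110],"yaw": 0}
  ]
}}

```text
time: 10.25
eef_pos: [471.2, 15.5, 10.0]
eef_rot: [-1.97, 2.446, -0.001]
ft_force: [-0.2, 1.0, -0.3]
grip_width: 26.2
gripper_force: 59.7
```

Request:
{"name": "apply_moves", "arguments": {
  "targets": [
    {"linear": [0,0,1],"yaw": 0},
    {"linear": [0,0,2],"yaw": 0},
    {"linear": [0,0,2],"yaw": 0}
  ]
}}

```text
time: 10.55
eef_pos: [470.7, 15.7, 7.6]
eef_rot: [-1.971, 2.446, -0.0]
ft_force: [0.8, -0.0, -0.9]
grip_width: 26.0
gripper_force: 59.7
```

Request:
{"name": "apply_moves", "arguments": {
  "targets": [
    {"linear": [0,0,0.5],"yaw": 0},
    {"linear": [0,0,1],"yaw": 0},
    {"linear": [0,0,1],"yaw": 0}
  ]
}}

```text
time: 10.85
eef_pos: [470.8, 15.7, 6.8]
eef_rot: [-1.971, 2.446, -0.0]
ft_force: [-1.7, -0.1, 7.1]
grip_width: 26.3
gripper_force: 60.7
```

Floor contact is felt. I release part way, rise, and return to the wheel.

Request:
{"name": "apply_moves", "arguments": {
  "targets": [
    {"linear": [0,0,0],"yaw": 0},
    {"linear": [0,0,0],"yaw": 0},
    {"linear": [0,0,0],"yaw": 0},
    {"linear": [0,0,0],"yaw": 0},
    {"linear": [0,0,-10],"yaw": 0},
    {"linear": [0,0,-30],"yaw": 0},
    {"linear": [0,0,-60],"yaw": 0},
    {"linear": [0,0,-100],"yaw": 0},
    {"linear": [0,0,-130],"yaw": 0}
  ],
  "hand": 0.55
}}

```text
time: 11.75
eef_pos: [470.9, 15.7, 139.2]
eef_rot: [-1.97, 2.446, -0.002]
ft_force: [1.6, -0.4, -0.7]
grip_width: 46.5
gripper_force: 0.0
```

Request:
{"name": "apply_moves", "arguments": {
  "targets": [
    {"linear": [20,0,-5],"yaw": 0.14},
    {"linear": [60,1,-5],"yaw": 0.28},
    {"linear": [100,2,-5],"yaw": 0.42},
    {"linear": [140,3,-5],"yaw": 0.56},
    {"linear": [180,3,-5],"yaw": 0.7},
    {"linear": [199,3,-5],"yaw": 0.84},
    {"linear": [199,3,-5],"yaw": 0.98},
    {"linear": [199,3,-5],"yaw": 1.12},
    {"linear": [199,3,-5],"yaw": 1.26},
    {"linear": [199,3,-5],"yaw": 1.36}
  ],
  "hand": 1
}}

```text
time: 12.75
eef_pos: [425.2, -178.2, 142.1]
eef_rot: [0.015, 3.141, -0.0]
ft_force: [-0.1, -0.9, -0.3]
grip_width: 85.5
gripper_force: 0.0
```

Run:
```python
from h import *
v=look('w6','wide_wheel glue_stand square_tray parts_dish thumb_nut'); 
go(425.3,-178,16,np.pi)
```

```text
t 12.75 pos [ 425.2 -178.2  142.1] yaw 3.132 q6 -0.55 F [-0.1 -0.9 -0.3] w 85.5
wide_wheel [ 425.1 -175.7    9. ] 0.96 px [265. 183.]
glue_stand [ 422.  -176.8   -1.9] 0.94 px [264. 176.]
parts_dish [472.2  20.8  -1.3] 0.73 px [467. 224.]
thumb_nut [473.4   9.7   3.6] 0.57 px [458. 228.]
shift [0.1, 0.1, 125.7] yaw -0.001
```

View pics/w6.png

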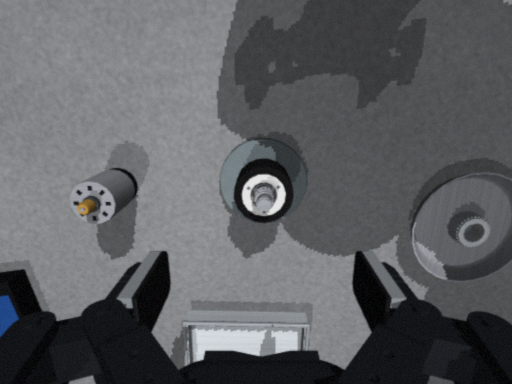

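The nut lies flat in the steel dish at (474,232). The wheel sits on the stand at (264,193), and the tray's near rim runs from (185,322) to (310,318). I descend on the wheel.

Request:
{"name": "apply_moves", "arguments": {
  "targets": [
    {"linear": [0,0,40],"yaw": 0},
    {"linear": [0,0,80],"yaw": 0},
    {"linear": [0,0,105],"yaw": 0},
    {"linear": [0,0,118],"yaw": 0},
    {"linear": [0,0,124],"yaw": 0},
    {"linear": [0,0,124],"yaw": 0},
    {"linear": [0,0,124],"yaw": 0}
  ]
}}

```text
time: 13.75
eef_pos: [425.8, -178.4, 18.1]
eef_rot: [0.005, 3.141, -0.001]
ft_force: [0.6, -0.1, 0.6]
grip_width: 85.3
gripper_force: 0.0
```

Request:
{"name": "apply_moves", "arguments": {
  "targets": [
    {"linear": [0,0,0],"yaw": 0},
    {"linear": [0,0,0],"yaw": 0},
    {"linear": [0,0,0],"yaw": 0},
    {"linear": [0,0,0],"yaw": 0},
    {"linear": [0,0,0],"yaw": 0},
    {"linear": [0,0,0],"yaw": 0},
    {"linear": [0,0,0],"yaw": 0}
  ],
  "hand": 0
}}

```text
time: 14.45
eef_pos: [425.7, -178.4, 18.4]
eef_rot: [0.006, 3.141, -0.001]
ft_force: [-1.9, 1.6, 12.6]
grip_width: 47.0
gripper_force: 59.5
```

Request:
{"name": "apply_moves", "arguments": {
  "targets": [
    {"linear": [0,0,-5],"yaw": 0},
    {"linear": [0,0,-15],"yaw": 0},
    {"linear": [0,0,-30],"yaw": 0},
    {"linear": [0,0,-50],"yaw": 0},
    {"linear": [0,0,-75],"yaw": 0},
    {"linear": [0,0,-100],"yaw": 0},
    {"linear": [0,0,-100],"yaw": 0}
  ]
}}

```text
time: 15.15
eef_pos: [427.2, -179.2, 120.8]
eef_rot: [0.006, 3.137, -0.005]
ft_force: [0.2, -0.5, -1.4]
grip_width: 47.2
gripper_force: 61.6
```

Run:
```python
from h import *
v=look('w7','wide_wheel square_tray');
```

```text
t 15.15 pos [ 427.2 -179.2  120.8] yaw 3.138 q6 -0.55 F [ 0.2 -0.5 -1.4] w 47.2
wide_wheel [ 425.5 -181.4  111.1] 0.88 px [259. 243.]
```

Run:
```python
from h import *
for c in('scene','side'):
    v=V(c).shot(c+'1')
    for t in('square_tray','oblong_tray'):
        for d in bot.outline_of(t,c)[:1]:
            m=d['region'].astype(np.uint8)
            cs=max(cv2.findContours(m,0,1)[0],key=cv2.contourArea)[:,0]
            P=np.float32([v.ray(u,w,20)[:2] for u,w in cs])
            print(c,t,round(d['confidence'],2),np.round(cv2.minAreaRect(P),1) if 0 else cv2.minAreaRect(P), v.M[:2,3])
```

```text
scene square_tray 0.74 ((637.2692260742188, -196.73373413085938), (127.81484985351562, 135.02804565429688), 86.66400146484375) [1245.92609183  -49.60061911]
scene oblong_tray 0.89 ((621.2625732421875, 180.65057373046875), (179.07545471191406, 129.14817810058594), 76.49639892578125) [1245.92609183  -49.60061911]
side square_tray 0.87 ((632.5986328125, -189.94476318359375), (154.59178161621094, 130.5831298828125), 87.80558776855469) [463.55332344 901.48720496]
side oblong_tray 0.98 ((616.1258544921875, 185.56837463378906), (192.48422241210938, 123.7223129272461), 76.64515686035156) [463.55332344 901.48720496]
```

Request:
{"name": "apply_moves", "arguments": {
  "targets": [
    {"linear": [-30,-3,0],"yaw": 0.02},
    {"linear": [-70,-7,0],"yaw": 0.05},
    {"linear": [-110,-10,0],"yaw": 0.05},
    {"linear": [-150,-14,0],"yaw": 0.05},
    {"linear": [-170,-16,0],"yaw": 0.05},
    {"linear": [-179,-16,10],"yaw": 0.05},
    {"linear": [-179,-16,20],"yaw": 0.05},
    {"linear": [-179,-16,20],"yaw": 0.05},
    {"linear": [-179,-16,20],"yaw": 0.05}
  ]
}}

```text
time: 16.5
eef_pos: [602.6, -194.5, 96.8]
eef_rot: [-0.085, -3.138, -0.001]
ft_force: [0.0, -1.3, -0.6]
grip_width: 46.4
gripper_force: 61.6
```

Run:
```python
from h import *
v=look('w8','wide_wheel square_tray motor');
```

```text
t 16.5 pos [ 602.6 -194.5   96.8] yaw 3.087 q6 -0.37 F [ 0.  -1.3 -0.6] w 46.4
wide_wheel [ 598.9 -195.7   89. ] 0.83 px [261. 241.]
```

View pics/w8.png

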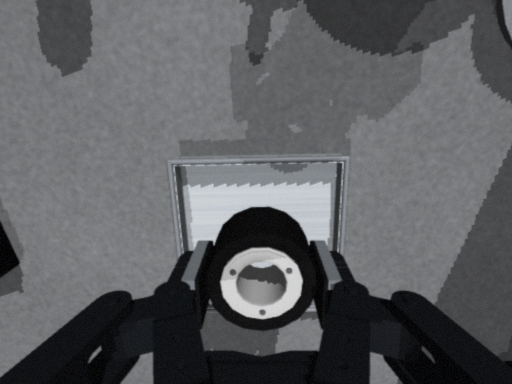

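Run:
```python
from h import *
v=V('wrist')
for p in((168,162),(348,157)): print(v.ray(*p,20))
```

```text
[ 569.73628264 -260.24323056   20.        ]
[ 572.99468465 -133.24070259   20.        ]
```

The tray rim corners at (168,162) and (348,157) put the tray centre at (634,-197), which agrees with the earlier estimate. Lowering the wheel.

Request:
{"name": "apply_moves", "arguments": {
  "targets": [
    {"linear": [-3,0,25],"yaw": 0},
    {"linear": [-3,0,50],"yaw": 0},
    {"linear": [-3,0,68],"yaw": 0},
    {"linear": [-3,0,78],"yaw": 0},
    {"linear": [-3,0,82],"yaw": 0},
    {"linear": [-3,0,84],"yaw": 0},
    {"linear": [-3,0,84],"yaw": 0}
  ]
}}

```text
time: 17.4
eef_pos: [607.7, -195.2, 14.1]
eef_rot: [0.085, 3.139, -0.001]
ft_force: [-0.2, 0.0, -0.7]
grip_width: 46.5
gripper_force: 61.6
```

Request:
{"name": "apply_moves", "arguments": {
  "targets": [
    {"linear": [0,0,1],"yaw": 0},
    {"linear": [0,0,2],"yaw": 0},
    {"linear": [0,0,2],"yaw": 0}
  ]
}}

```text
time: 17.7
eef_pos: [607.4, -195.0, 11.6]
eef_rot: [0.084, 3.14, -0.0]
ft_force: [0.2, -0.5, -0.6]
grip_width: 46.9
gripper_force: 61.6
```

Request:
{"name": "apply_moves", "arguments": {
  "targets": [
    {"linear": [0,0,1],"yaw": 0},
    {"linear": [0,0,1.5],"yaw": 0},
    {"linear": [0,0,1.5],"yaw": 0}
  ]
}}

```text
time: 18.0
eef_pos: [607.2, -194.9, 9.8]
eef_rot: [-0.084, -3.14, -0.0]
ft_force: [-0.0, -0.7, -0.7]
grip_width: 46.9
gripper_force: 61.6
```

Request:
{"name": "apply_moves", "arguments": {
  "targets": [
    {"linear": [0,0,0.5],"yaw": 0},
    {"linear": [0,0,1],"yaw": 0},
    {"linear": [0,0,1],"yaw": 0}
  ]
}}

```text
time: 18.3
eef_pos: [607.3, -195.0, 9.5]
eef_rot: [0.084, 3.14, -0.0]
ft_force: [-2.6, 0.5, 6.8]
grip_width: 47.0
gripper_force: 62.3
```

Request:
{"name": "apply_moves", "arguments": {
  "targets": [
    {"linear": [0,0,0],"yaw": 0},
    {"linear": [0,0,0],"yaw": 0},
    {"linear": [0,0,0],"yaw": 0},
    {"linear": [0,0,-5],"yaw": 0},
    {"linear": [0,0,-25],"yaw": 0},
    {"linear": [0,0,-60],"yaw": 0},
    {"linear": [0,0,-100],"yaw": 0},
    {"linear": [0,0,-130],"yaw": 0}
  ],
  "hand": 0.75
}}

```text
time: 19.1
eef_pos: [607.8, -195.2, 141.6]
eef_rot: [0.084, 3.139, -0.001]
ft_force: [0.6, -0.3, -0.5]
grip_width: 64.1
gripper_force: 0.0
```

Request:
{"name": "apply_moves", "arguments": {
  "targets": [
    {"linear": [35,-25,0],"yaw": 0},
    {"linear": [70,-50,0],"yaw": 0},
    {"linear": [105,-76,0],"yaw": 0},
    {"linear": [140,-102,0],"yaw": 0},
    {"linear": [165,-122,0],"yaw": 0},
    {"linear": [172,-127,0],"yaw": 0},
    {"linear": [172,-127,0],"yaw": 0},
    {"linear": [172,-127,0],"yaw": 0}
  ],
  "hand": 1
}}

```text
time: 19.9
eef_pos: [429.5, -312.2, 139.1]
eef_rot: [0.084, 3.14, -0.0]
ft_force: [0.4, 1.1, 0.3]
grip_width: 85.4
gripper_force: 0.0
```

Run:
```python
from h import *
v=look('w9','motor wide_wheel square_tray'); 
go(428.5,-312.5,18)
```

```text
t 19.9 pos [ 429.5 -312.2  139.1] yaw 3.088 q6 -0.71 F [0.4 1.1 0.3] w 85.4
motor [ 428.7 -310.7    1.9] 0.78 px [264. 181.]
wide_wheel [ 607.4 -200.     2.2] 0.7 px [375. 335.]
square_tray [ 588.3 -432.4   -1.6] 0.38 px [159. 327.]
shift [1.0, -0.7, 120.8] yaw 0
```

View pics/w9.png

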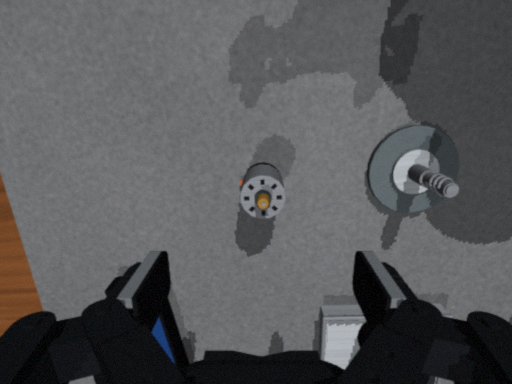

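The motor stands centred at (263,195), with copper tabs at its foot on the left at (240,184). I'll grip above the tabs.

Request:
{"name": "apply_moves", "arguments": {
  "targets": [
    {"linear": [1,0,35],"yaw": 0},
    {"linear": [1,0,70],"yaw": 0},
    {"linear": [1,0,100],"yaw": 0},
    {"linear": [1,0,115],"yaw": 0},
    {"linear": [1,0,120],"yaw": 0},
    {"linear": [1,0,120],"yaw": 0},
    {"linear": [1,0,120],"yaw": 0}
  ]
}}

```text
time: 20.8
eef_pos: [428.4, -312.8, 19.7]
eef_rot: [0.084, 3.14, -0.001]
ft_force: [-0.5, -0.2, -0.1]
grip_width: 85.6
gripper_force: 0.0
```

Request:
{"name": "apply_moves", "arguments": {
  "targets": [
    {"linear": [0,0,0],"yaw": 0},
    {"linear": [0,0,0],"yaw": 0},
    {"linear": [0,0,0],"yaw": 0},
    {"linear": [0,0,0],"yaw": 0},
    {"linear": [0,0,0],"yaw": 0},
    {"linear": [0,0,0],"yaw": 0},
    {"linear": [0,0,0],"yaw": 0},
    {"linear": [0,0,0],"yaw": 0}
  ],
  "hand": 0
}}

```text
time: 21.6
eef_pos: [427.9, -312.6, 19.6]
eef_rot: [0.085, 3.14, -0.001]
ft_force: [-0.5, 0.9, 6.9]
grip_width: 34.4
gripper_force: 59.2
```

Request:
{"name": "apply_moves", "arguments": {
  "targets": [
    {"linear": [0,0,-5],"yaw": 0},
    {"linear": [0,0,-20],"yaw": 0},
    {"linear": [0,0,-45],"yaw": 0},
    {"linear": [0,0,-75],"yaw": 0},
    {"linear": [0,0,-100],"yaw": 0},
    {"linear": [0,0,-110],"yaw": 0},
    {"linear": [0,0,-110],"yaw": 0}
  ]
}}

```text
time: 22.3
eef_pos: [428.3, -313.1, 130.0]
eef_rot: [0.084, 3.139, -0.003]
ft_force: [-0.2, 0.0, -2.9]
grip_width: 34.6
gripper_force: 59.9
```

Run:
```python
from h import *
v=look('w10','motor wide_wheel'); 
go(666.5,-197.5,100)
```

```text
t 22.3 pos [ 428.3 -313.1  130. ] yaw 3.088 q6 -0.72 F [-0.2  0.  -2.9] w 34.6
motor [ 427.8 -314.7  110.6] 0.64 px [260. 237.]
shift [-233.0, 127.1, 27.4] yaw 0
```

Request:
{"name": "apply_moves", "arguments": {
  "targets": [
    {"linear": [-25,14,0],"yaw": 0},
    {"linear": [-60,33,0],"yaw": 0},
    {"linear": [-95,52,0],"yaw": 0},
    {"linear": [-130,71,0],"yaw": 0},
    {"linear": [-165,90,0],"yaw": 0},
    {"linear": [-200,109,0],"yaw": 0},
    {"linear": [-225,123,0],"yaw": 0},
    {"linear": [-233,127,10],"yaw": 0},
    {"linear": [-233,127,27],"yaw": 0},
    {"linear": [-233,127,27],"yaw": 0}
  ]
}}

```text
time: 23.45
eef_pos: [664.5, -197.3, 97.5]
eef_rot: [-0.084, -3.134, -0.004]
ft_force: [-0.3, 0.9, -2.5]
grip_width: 34.5
gripper_force: 60.0
```

Request:
{"name": "apply_moves", "arguments": {
  "targets": [
    {"linear": [0,0,15],"yaw": 0},
    {"linear": [0,0,15],"yaw": 0},
    {"linear": [0,0,15],"yaw": 0}
  ]
}}

```text
time: 23.75
eef_pos: [666.3, -198.4, 86.8]
eef_rot: [-0.086, -3.139, -0.001]
ft_force: [-0.4, -0.3, -0.9]
grip_width: 34.4
gripper_force: 60.0
```

Run:
```python
from h import *
v=look('w11','motor wide_wheel square_tray'); 
go(666.5,-197.5,24.5)
```

```text
t 23.75 pos [ 666.3 -198.4   86.8] yaw 3.087 q6 -0.34 F [-0.4 -0.3 -0.9] w 34.4
motor [ 664.7 -199.8   68.3] 0.9 px [261. 236.]
wide_wheel [ 608.  -195.    -0.8] 0.98 px [263. 121.]
square_tray [ 632.9 -195.8    2.1] 0.88 px [264. 157.]
shift [1.1, 1.0, 63.3] yaw 0
```

View pics/w11.png

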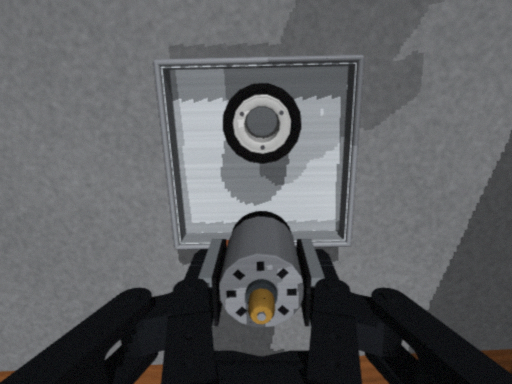

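The wheel lies flat in the tray at (262,122), and the motor hangs upright over the free half at (262,270). Lowering.

Request:
{"name": "apply_moves", "arguments": {
  "targets": [
    {"linear": [0,0,20],"yaw": 0},
    {"linear": [0,0,40],"yaw": 0},
    {"linear": [0,0,53],"yaw": 0},
    {"linear": [0,0,59],"yaw": 0},
    {"linear": [0,0,61],"yaw": 0},
    {"linear": [0,0,61],"yaw": 0}
  ]
}}

```text
time: 24.55
eef_pos: [667.5, -198.3, 26.4]
eef_rot: [0.085, 3.14, -0.0]
ft_force: [-0.7, 0.6, -1.9]
grip_width: 34.7
gripper_force: 60.0
```

Request:
{"name": "apply_moves", "arguments": {
  "targets": [
    {"linear": [0,0,1],"yaw": 0},
    {"linear": [0,0,2],"yaw": 0},
    {"linear": [0,0,2],"yaw": 0}
  ]
}}

```text
time: 24.85
eef_pos: [667.4, -198.3, 24.2]
eef_rot: [0.085, 3.14, -0.0]
ft_force: [0.4, 0.3, -1.4]
grip_width: 34.7
gripper_force: 60.0
```

Request:
{"name": "apply_moves", "arguments": {
  "targets": [
    {"linear": [0,0,0.5],"yaw": 0},
    {"linear": [0,0,1],"yaw": 0},
    {"linear": [0,0,1],"yaw": 0}
  ]
}}

```text
time: 25.15
eef_pos: [667.1, -198.2, 22.9]
eef_rot: [-0.085, -3.14, -0.0]
ft_force: [1.4, 0.2, -0.9]
grip_width: 34.8
gripper_force: 60.0
```

Request:
{"name": "apply_moves", "arguments": {
  "targets": [
    {"linear": [0,0,0.5],"yaw": 0},
    {"linear": [0,0,1],"yaw": 0},
    {"linear": [0,0,1],"yaw": 0}
  ]
}}

```text
time: 25.45
eef_pos: [667.2, -198.2, 22.7]
eef_rot: [0.085, 3.14, -0.0]
ft_force: [-2.7, 1.1, 6.5]
grip_width: 34.3
gripper_force: 60.3
```

Request:
{"name": "apply_moves", "arguments": {
  "targets": [
    {"linear": [0,0,0],"yaw": 0},
    {"linear": [0,0,0],"yaw": 0},
    {"linear": [0,0,0],"yaw": 0},
    {"linear": [0,0,-5],"yaw": 0},
    {"linear": [0,0,-25],"yaw": 0},
    {"linear": [0,0,-60],"yaw": 0},
    {"linear": [0,0,-100],"yaw": 0},
    {"linear": [0,0,-120],"yaw": 0}
  ],
  "hand": 0.7
}}

```text
time: 26.25
eef_pos: [668.6, -198.7, 146.1]
eef_rot: [0.084, 3.136, -0.003]
ft_force: [-0.0, -0.7, -0.4]
grip_width: 60.0
gripper_force: 0.0
```

Request:
{"name": "apply_moves", "arguments": {
  "targets": [
    {"linear": [22,34,0],"yaw": 0},
    {"linear": [44,68,0],"yaw": 0},
    {"linear": [66,102,0],"yaw": 0},
    {"linear": [90,136,0],"yaw": 0},
    {"linear": [112,170,0],"yaw": 0},
    {"linear": [134,204,0],"yaw": 0},
    {"linear": [157,238,0],"yaw": 0},
    {"linear": [180,272,0],"yaw": 0},
    {"linear": [202,306,0],"yaw": 0},
    {"linear": [224,340,0],"yaw": 0}
  ],
  "hand": 1
}}

```text
time: 27.25
eef_pos: [461.0, 154.6, 142.5]
eef_rot: [0.085, 3.139, 0.0]
ft_force: [-0.3, 0.4, -0.4]
grip_width: 85.4
gripper_force: 0.0
```

Request:
{"name": "apply_moves", "arguments": {
  "targets": [
    {"linear": [0,0,0],"yaw": 0},
    {"linear": [0,0,0],"yaw": 0},
    {"linear": [0,0,0],"yaw": 0}
  ]
}}

```text
time: 27.55
eef_pos: [462.5, 152.9, 142.2]
eef_rot: [0.085, 3.14, -0.0]
ft_force: [-0.1, -1.0, -0.1]
grip_width: 85.3
gripper_force: 0.0
```

Run:
```python
from h import *
v=look('w12','servo narrow_wheel oblong_tray'); 
d=bot.outline_of('servo','wrist')
for k in d:
    m=k['region'].astype(np.uint8); cs=max(cv2.findContours(m,0,1)[0],key=cv2.contourArea)[:,0]
    print(k['confidence'],cv2.minAreaRect(np.float32([v.ray(a,b,28)[:2] for a,b in cs])),cv2.boundingRect(cs))
```

```text
t 27.55 pos [462.5 152.9 142.2] yaw 3.087 q6 0.22 F [-0.1 -1.  -0.1] w 85.3
servo [461.1 155.    4. ] 0.83 px [265. 180.]
narrow_wheel [501.8 356.8   2.6] 0.96 px [479. 210.]
narrow_wheel [332.3 309.1  -2.6] 0.64 px [448.  13.]
narrow_wheel [417.4 309.9   2.1] 0.61 px [440. 121.]
oblong_tray [614.4 185.7   1.3] 0.68 px [301. 316.]
0.55 ((460.4703063964844, 151.337646484375), (27.279586791992188, 55.055809020996094), 27.236127853393555) (230, 161, 64, 50)
```

View pics/w12.png

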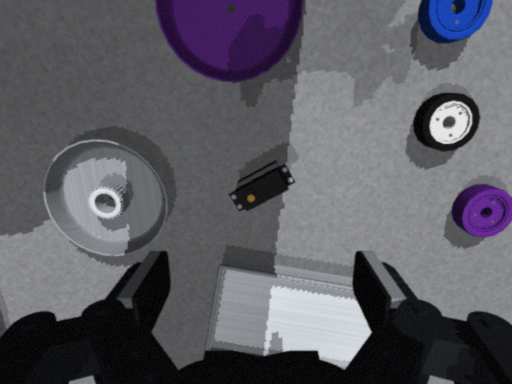

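The servo is at (263,188), with its brass shaft at (251,198). The wheels are blue (457,12), purple (484,211) and black/white (447,122). I confirm the black/white one with a crop later.

Run:
```python
from h import *
v=V('wrist'); A=v.ray(235,202,28);B=v.ray(291,175,28)
print(A,B,(A+B)/2,np.degrees(np.arctan2(*(B-A)[1::-1])),np.linalg.norm(B-A), v.ray(448,123,18))
im=cv2.imread('pics/w12.png')
cv2.imwrite('pics/c1.png',np.hstack([cv2.resize(im[150:220,215:310],(570,420),interpolation=2),cv2.resize(im[85:155,405:505][:, :38*2],(230,420))]))
go(460.7,152.8,100,np.radians(117.2))
```

```text
[472.46536484 128.54289296  28.        ] [451.28478407 177.01113373  28.        ] [461.87507445 152.77701334  28.        ] 113.60528772707764 52.89411466111987 [416.88865721 307.96337494  18.        ]
shift [1.5, 0.0, 41.8] yaw 1.041
```

View pics/c1.png

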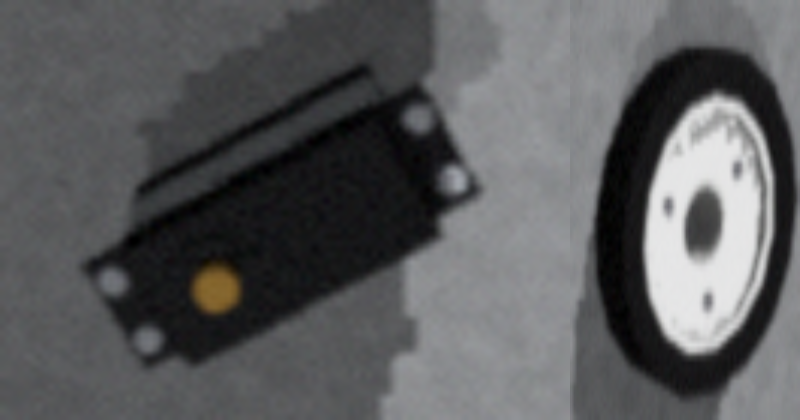

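The crop confirms a black tyre, white rim and 10 mm bore at (447,122), so this is the narrow_wheel. The servo's long axis runs at about 116° in the world frame. I align and go down to it.

Request:
{"name": "apply_moves", "arguments": {
  "targets": [
    {"linear": [1,0,10],"yaw": 0.13},
    {"linear": [1,0,20],"yaw": 0.26},
    {"linear": [1,0,30],"yaw": 0.39},
    {"linear": [1,0,40],"yaw": 0.52},
    {"linear": [1,0,50],"yaw": 0.65},
    {"linear": [1,0,60],"yaw": 0.78},
    {"linear": [1,0,60],"yaw": 0.91},
    {"linear": [1,0,60],"yaw": 1.06},
    {"linear": [1,0,60],"yaw": 1.06}
  ]
}}

```text
time: 28.7
eef_pos: [461.0, 153.0, 81.8]
eef_rot: [-1.665, -2.664, 0.0]
ft_force: [-0.1, -0.7, 0.4]
grip_width: 85.5
gripper_force: 0.0
```

Run:
```python
from h import *
v=look('w13','servo'); 
cv2.imwrite('pics/w13c.png',v.im[150:330,130:400,::-1].repeat(2,0).repeat(2,1))
go(461,153,10)
```

```text
t 28.7 pos [461.  153.   81.8] yaw 2.025 q6 1.29 F [-0.1 -0.7  0.4] w 85.5
servo [463.  159.5   0.5] 0.66 px [268. 194.]
shift [-0.2, -0.0, 71.9] yaw 0
```

View pics/w13c.png

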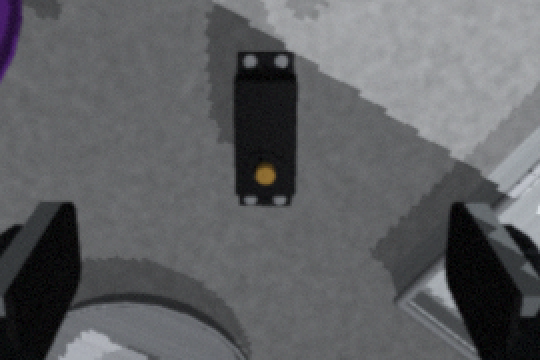

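The servo is aligned and centred, at (263,214) in the full picture. I descend and grip.

Request:
{"name": "apply_moves", "arguments": {
  "targets": [
    {"linear": [0,0,25],"yaw": 0},
    {"linear": [0,0,50],"yaw": 0},
    {"linear": [0,0,65],"yaw": 0},
    {"linear": [0,0,71],"yaw": 0},
    {"linear": [0,0,71],"yaw": 0},
    {"linear": [0,0,71],"yaw": 0}
  ]
}}

```text
time: 29.4
eef_pos: [461.3, 153.5, 11.5]
eef_rot: [1.659, 2.667, 0.001]
ft_force: [1.2, 0.1, -0.1]
grip_width: 85.4
gripper_force: 0.0
```

Request:
{"name": "apply_moves", "arguments": {
  "targets": [
    {"linear": [0,0,0],"yaw": 0},
    {"linear": [0,0,0],"yaw": 0},
    {"linear": [0,0,0],"yaw": 0},
    {"linear": [0,0,0],"yaw": 0},
    {"linear": [0,0,0],"yaw": 0},
    {"linear": [0,0,0],"yaw": 0},
    {"linear": [0,0,0],"yaw": 0},
    {"linear": [0,0,0],"yaw": 0},
    {"linear": [0,0,0],"yaw": 0}
  ],
  "hand": 0
}}

```text
time: 30.3
eef_pos: [461.0, 153.5, 11.3]
eef_rot: [1.66, 2.667, 0.001]
ft_force: [-1.4, -0.3, 5.6]
grip_width: 19.0
gripper_force: 59.1
```

Request:
{"name": "apply_moves", "arguments": {
  "targets": [
    {"linear": [0,0,-5],"yaw": 0},
    {"linear": [0,0,-20],"yaw": -0.1},
    {"linear": [0,0,-45],"yaw": -0.23},
    {"linear": [0,0,-75],"yaw": -0.36},
    {"linear": [0,0,-90],"yaw": -0.49},
    {"linear": [0,0,-90],"yaw": -0.62},
    {"linear": [0,0,-90],"yaw": -0.75},
    {"linear": [0,0,-90],"yaw": -0.88},
    {"linear": [0,0,-90],"yaw": -0.88}
  ]
}}

```text
time: 31.2
eef_pos: [460.7, 153.4, 101.1]
eef_rot: [0.363, 3.12, -0.0]
ft_force: [-0.5, -0.1, -0.1]
grip_width: 18.7
gripper_force: 58.5
```

Run:
```python
from h import *
v=look('w14','servo oblong_tray'); 
c=np.array([616,184]);y=np.array([.233,.972]); print(c-38*y,c+42*y); go(*(c-38*y),85)
```

```text
t 31.2 pos [460.7 153.4 101.1] yaw 2.91 q6 0.4 F [-0.5 -0.1 -0.1] w 18.7
servo [462.9 154.3  88.4] 0.9 px [266. 246.]
[607.146 147.064] [625.786 224.824]
shift [-143.8, 28.3, 15.9] yaw 0
```

Request:
{"name": "apply_moves", "arguments": {
  "targets": [
    {"linear": [-30,6,0],"yaw": 0},
    {"linear": [-65,13,0],"yaw": 0},
    {"linear": [-100,20,0],"yaw": 0},
    {"linear": [-130,26,0],"yaw": 0},
    {"linear": [-144,28,5],"yaw": 0},
    {"linear": [-144,28,16],"yaw": 0},
    {"linear": [-144,28,16],"yaw": 0},
    {"linear": [-144,28,16],"yaw": 0}
  ]
}}

```text
time: 32.15
eef_pos: [605.7, 147.4, 84.3]
eef_rot: [-0.367, -3.118, 0.001]
ft_force: [0.1, -0.5, -0.7]
grip_width: 18.9
gripper_force: 58.6
```

Run:
```python
from h import *
v=look('w15','servo oblong_tray');
```

```text
t 32.15 pos [605.7 147.4  84.3] yaw 2.907 q6 0.36 F [ 0.1 -0.5 -0.7] w 18.9
servo [607.4 149.7  74. ] 0.86 px [268. 247.]
oblong_tray [613.2 186.9  -2.9] 0.66 px [315. 197.]
```

View pics/w15.png

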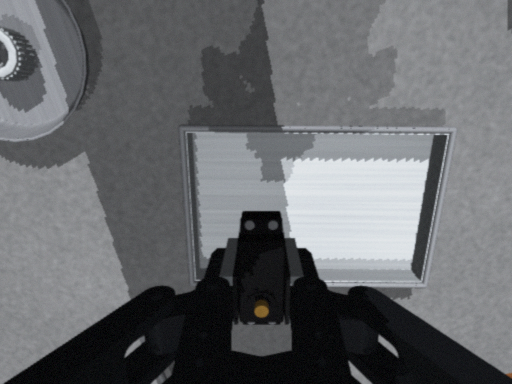

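The tray is square to the tool, with its rim from (182,128) to (452,130), and the servo is over its left part. Lowering.

Request:
{"name": "apply_moves", "arguments": {
  "targets": [
    {"linear": [0,0,22],"yaw": 0},
    {"linear": [0,0,44],"yaw": 0},
    {"linear": [0,0,58],"yaw": 0},
    {"linear": [0,0,64],"yaw": 0},
    {"linear": [0,0,67],"yaw": 0},
    {"linear": [0,0,67],"yaw": 0}
  ]
}}

```text
time: 32.9
eef_pos: [607.6, 147.4, 18.3]
eef_rot: [0.366, 3.12, 0.0]
ft_force: [-0.6, 0.8, -0.6]
grip_width: 18.8
gripper_force: 58.6
```

Request:
{"name": "apply_moves", "arguments": {
  "targets": [
    {"linear": [0,0,1],"yaw": 0},
    {"linear": [0,0,1.5],"yaw": 0},
    {"linear": [0,0,1.5],"yaw": 0}
  ]
}}

```text
time: 33.2
eef_pos: [607.6, 147.3, 16.8]
eef_rot: [0.366, 3.12, 0.0]
ft_force: [0.3, -0.1, -0.3]
grip_width: 19.2
gripper_force: 58.6
```

Request:
{"name": "apply_moves", "arguments": {
  "targets": [
    {"linear": [0,0,0.5],"yaw": 0},
    {"linear": [0,0,1],"yaw": 0},
    {"linear": [0,0,1],"yaw": 0}
  ]
}}

```text
time: 33.5
eef_pos: [607.3, 147.3, 15.4]
eef_rot: [-0.366, -3.12, 0.0]
ft_force: [0.6, -0.4, -1.5]
grip_width: 19.0
gripper_force: 58.6
```

Request:
{"name": "apply_moves", "arguments": {
  "targets": [
    {"linear": [0,0,0.5],"yaw": 0},
    {"linear": [0,0,1],"yaw": 0},
    {"linear": [0,0,1],"yaw": 0}
  ]
}}

```text
time: 33.8
eef_pos: [607.3, 147.3, 14.4]
eef_rot: [-0.366, -3.12, 0.0]
ft_force: [0.1, 0.5, 0.3]
grip_width: 18.6
gripper_force: 58.8
```

Request:
{"name": "apply_moves", "arguments": {
  "targets": [
    {"linear": [0,0,0.5],"yaw": 0},
    {"linear": [0,0,0.5],"yaw": 0}
  ]
}}

```text
time: 34.0
eef_pos: [607.4, 147.3, 14.3]
eef_rot: [0.366, 3.12, 0.0]
ft_force: [-1.6, -0.4, 4.1]
grip_width: 19.0
gripper_force: 59.4
```

Request:
{"name": "apply_moves", "arguments": {
  "targets": [
    {"linear": [0,0,0],"yaw": 0},
    {"linear": [0,0,0],"yaw": 0},
    {"linear": [0,0,0],"yaw": 0},
    {"linear": [0,0,-5],"yaw": 0},
    {"linear": [0,0,-25],"yaw": 0},
    {"linear": [0,0,-60],"yaw": 0},
    {"linear": [0,0,-95],"yaw": 0},
    {"linear": [0,0,-105],"yaw": 0}
  ],
  "hand": 0.5
}}

```text
time: 34.8
eef_pos: [609.5, 147.6, 123.2]
eef_rot: [0.366, 3.115, 0.002]
ft_force: [0.8, -0.0, -0.1]
grip_width: 42.6
gripper_force: 0.0
```

Request:
{"name": "apply_moves", "arguments": {
  "targets": [
    {"linear": [35,18,0],"yaw": 0},
    {"linear": [70,36,0],"yaw": 0},
    {"linear": [105,54,0],"yaw": 0},
    {"linear": [140,72,0],"yaw": 0},
    {"linear": [175,90,0],"yaw": 0},
    {"linear": [205,106,0],"yaw": 0},
    {"linear": [225,116,0],"yaw": 0},
    {"linear": [225,116,0],"yaw": 0},
    {"linear": [225,116,0],"yaw": 0}
  ],
  "hand": 1
}}

```text
time: 35.7
eef_pos: [415.3, 312.4, 118.9]
eef_rot: [0.365, 3.12, -0.0]
ft_force: [0.8, 0.0, -0.5]
grip_width: 85.0
gripper_force: 0.0
```

Run:
```python
from h import *
v=look('w16','narrow_wheel servo'); 
go(415.5,312.5,5)
```

```text
t 35.7 pos [415.3 312.4 118.9] yaw 2.909 q6 0.74 F [ 0.8  0.  -0.5] w 85.0
narrow_wheel [498.  353.5   3.8] 0.93 px [327. 262.]
narrow_wheel [4.177e+02 3.089e+02 1.000e-01] 0.64 px [259. 190.]
narrow_wheel [330.5 307.5  -0.9] 0.58 px [232.  87.]
shift [0.9, 0.6, 113.8] yaw 0
```

View pics/w16.png

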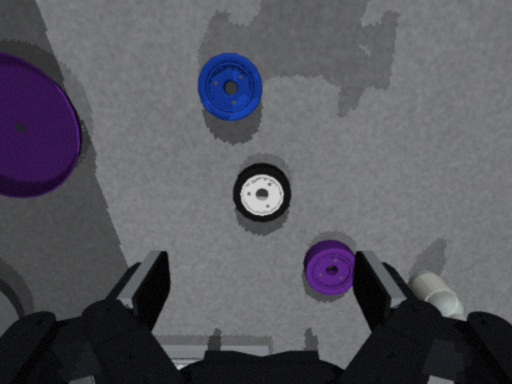

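The black/white wheel is centred at (262,193), with the blue one at (230,87) and the purple one at (331,268) clear of the fingers. I go down and grip it.

Request:
{"name": "apply_moves", "arguments": {
  "targets": [
    {"linear": [0,0,35],"yaw": 0},
    {"linear": [0,0,70],"yaw": 0},
    {"linear": [0,0,97],"yaw": 0},
    {"linear": [0,0,110],"yaw": 0},
    {"linear": [0,0,114.5],"yaw": 0},
    {"linear": [0,0,114.5],"yaw": 0},
    {"linear": [0,0,114.5],"yaw": 0}
  ]
}}

```text
time: 36.55
eef_pos: [416.2, 312.3, 5.1]
eef_rot: [0.367, 3.119, 0.001]
ft_force: [0.1, 0.2, 0.5]
grip_width: 85.5
gripper_force: 0.0
```

Request:
{"name": "apply_moves", "arguments": {
  "targets": [
    {"linear": [0,0,0],"yaw": 0},
    {"linear": [0,0,0],"yaw": 0},
    {"linear": [0,0,0],"yaw": 0},
    {"linear": [0,0,0],"yaw": 0},
    {"linear": [0,0,0],"yaw": 0},
    {"linear": [0,0,0],"yaw": 0},
    {"linear": [0,0,0],"yaw": 0}
  ],
  "hand": 0
}}

```text
time: 37.25
eef_pos: [415.8, 312.5, 5.6]
eef_rot: [0.366, 3.119, 0.001]
ft_force: [-1.8, -2.2, 12.6]
grip_width: 45.5
gripper_force: 59.4
```

Request:
{"name": "apply_moves", "arguments": {
  "targets": [
    {"linear": [0,0,-5],"yaw": 0},
    {"linear": [0,0,-15],"yaw": 0},
    {"linear": [0,0,-35],"yaw": 0},
    {"linear": [0,0,-65],"yaw": 0},
    {"linear": [0,0,-85],"yaw": 0},
    {"linear": [0,0,-90],"yaw": 0},
    {"linear": [0,0,-90],"yaw": 0}
  ]
}}

```text
time: 37.95
eef_pos: [415.9, 312.6, 95.2]
eef_rot: [0.366, 3.119, 0.002]
ft_force: [0.1, -0.1, -0.6]
grip_width: 45.4
gripper_force: 61.2
```

Run:
```python
from h import *
v=look('w17','narrow_wheel servo'); 
go(625.8,224.8,70)
```

```text
t 37.95 pos [415.9 312.6  95.2] yaw 2.908 q6 0.74 F [ 0.1 -0.1 -0.6] w 45.4
narrow_wheel [332.1 312.2  -3.6] 0.66 px [235.  87.]
narrow_wheel [415.4 310.8  91.2] 0.6 px [260. 251.]
shift [-225.6, -35.8, 23.2] yaw 0
```

Request:
{"name": "apply_moves", "arguments": {
  "targets": [
    {"linear": [-30,-6,0],"yaw": 0},
    {"linear": [-65,-13,0],"yaw": 0},
    {"linear": [-100,-20,0],"yaw": 0},
    {"linear": [-135,-27,0],"yaw": 0},
    {"linear": [-170,-34,0],"yaw": 0},
    {"linear": [-200,-40,0],"yaw": 0},
    {"linear": [-220,-44,0],"yaw": 0},
    {"linear": [-225,-45,10],"yaw": 0},
    {"linear": [-225,-45,20],"yaw": 0},
    {"linear": [-225,-45,20],"yaw": 0}
  ]
}}

```text
time: 39.1
eef_pos: [620.9, 216.5, 71.4]
eef_rot: [-0.365, -3.115, 0.002]
ft_force: [-0.3, -0.3, 0.1]
grip_width: 44.8
gripper_force: 61.2
```

Run:
```python
from h import *
v=look('w18','servo oblong_tray narrow_wheel');
```

```text
t 39.1 pos [620.9 216.5  71.4] yaw 2.908 q6 0.46 F [-0.3 -0.3  0.1] w 44.8
servo [606.  149.7   6.1] 0.74 px [165. 210.]
oblong_tray [616.6 183.8  -1.1] 0.65 px [218. 210.]
narrow_wheel [618.2 213.9  65.4] 0.78 px [257. 245.]
narrow_wheel [ 6.142e+02  1.849e+02 -5.000e-01] 0.73 px [218. 207.]
```

View pics/w18.png

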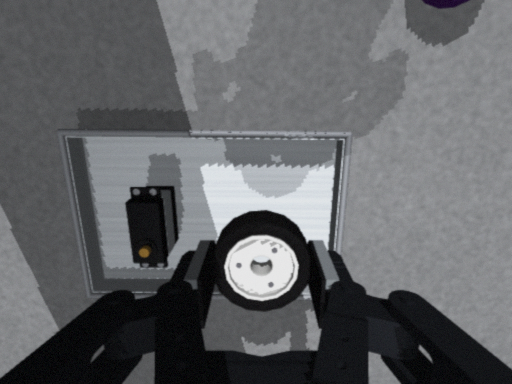

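The servo stands in the tray at (150,228), and the wheel is over the free right half at (262,262). Lowering.

Request:
{"name": "apply_moves", "arguments": {
  "targets": [
    {"linear": [0,0,20],"yaw": 0},
    {"linear": [0,0,38],"yaw": 0},
    {"linear": [0,0,50],"yaw": 0},
    {"linear": [0,0,56],"yaw": 0},
    {"linear": [0,0,59],"yaw": 0},
    {"linear": [0,0,59],"yaw": 0}
  ]
}}

```text
time: 39.9
eef_pos: [623.9, 216.5, 15.6]
eef_rot: [0.366, 3.12, 0.0]
ft_force: [0.3, 0.4, -1.8]
grip_width: 45.2
gripper_force: 61.2
```

Request:
{"name": "apply_moves", "arguments": {
  "targets": [
    {"linear": [0,0,1],"yaw": 0},
    {"linear": [0,0,2],"yaw": 0},
    {"linear": [0,0,2],"yaw": 0}
  ]
}}

```text
time: 40.2
eef_pos: [624.0, 216.4, 13.7]
eef_rot: [0.366, 3.12, 0.0]
ft_force: [-0.2, -1.0, 0.7]
grip_width: 45.2
gripper_force: 61.2
```

Request:
{"name": "apply_moves", "arguments": {
  "targets": [
    {"linear": [0,0,0.5],"yaw": 0},
    {"linear": [0,0,1],"yaw": 0},
    {"linear": [0,0,1],"yaw": 0}
  ]
}}

```text
time: 40.5
eef_pos: [623.8, 216.4, 12.4]
eef_rot: [-0.366, -3.12, 0.0]
ft_force: [-0.2, 0.6, -0.0]
grip_width: 45.4
gripper_force: 61.2
```

Request:
{"name": "apply_moves", "arguments": {
  "targets": [
    {"linear": [0,0,1],"yaw": 0},
    {"linear": [0,0,2.5],"yaw": 0},
    {"linear": [0,0,2.5],"yaw": 0}
  ]
}}

```text
time: 40.8
eef_pos: [623.6, 216.3, 9.6]
eef_rot: [-0.366, -3.12, 0.0]
ft_force: [0.2, -0.6, -0.3]
grip_width: 45.0
gripper_force: 61.2
```

Request:
{"name": "apply_moves", "arguments": {
  "targets": [
    {"linear": [0,0,0.5],"yaw": 0},
    {"linear": [0,0,1],"yaw": 0},
    {"linear": [0,0,1],"yaw": 0}
  ]
}}

```text
time: 41.1
eef_pos: [623.8, 216.3, 8.8]
eef_rot: [-0.366, -3.12, 0.0]
ft_force: [0.0, 0.7, -0.2]
grip_width: 45.0
gripper_force: 61.2
```

Request:
{"name": "apply_moves", "arguments": {
  "targets": [
    {"linear": [0,0,0.5],"yaw": 0},
    {"linear": [0,0,0.5],"yaw": 0}
  ]
}}

```text
time: 41.3
eef_pos: [623.9, 216.4, 8.7]
eef_rot: [0.366, 3.12, 0.0]
ft_force: [-1.8, 0.0, 3.9]
grip_width: 44.9
gripper_force: 61.6
```

Contact is felt. I release, rise, and check everything.

Request:
{"name": "apply_moves", "arguments": {
  "targets": [
    {"linear": [0,0,0],"yaw": 0},
    {"linear": [0,0,0],"yaw": 0},
    {"linear": [0,0,0],"yaw": 0},
    {"linear": [0,0,-5],"yaw": 0},
    {"linear": [0,0,-25],"yaw": 0},
    {"linear": [0,0,-60],"yaw": 0},
    {"linear": [0,0,-100],"yaw": 0},
    {"linear": [20,0,-140],"yaw": 0},
    {"linear": [60,0,-180],"yaw": 0},
    {"linear": [100,0,-220],"yaw": 0}
  ],
  "hand": 0.7
}}

```text
time: 42.3
eef_pos: [534.7, 237.3, 220.8]
eef_rot: [0.367, 3.119, 0.0]
ft_force: [0.2, 0.0, 0.3]
grip_width: 59.9
gripper_force: 0.0
```

Request:
{"name": "apply_moves", "arguments": {
  "targets": [
    {"linear": [40,0,-20],"yaw": 0},
    {"linear": [80,0,-40],"yaw": 0},
    {"linear": [120,0,-40],"yaw": 0},
    {"linear": [160,0,-40],"yaw": 0},
    {"linear": [160,0,-40],"yaw": 0}
  ]
}}

```text
time: 42.8
eef_pos: [375.8, 275.0, 260.0]
eef_rot: [-0.362, -3.12, -0.001]
ft_force: [0.4, -0.9, -0.1]
grip_width: 59.5
gripper_force: 0.0
```

Run:
```python
from h import *
for c in('scene','side'):
    snap(c,c+'2')
    for t in 'thumb_nut wide_wheel narrow_wheel motor servo'.split():
        print(c,t,[(np.round(d['at']).astype(int).tolist(),round(d['confidence'],2)) for d in bot.landmark_of(t,c)])
a=cv2.imread('pics/scene2.png')[140:260,160:400];b=cv2.imread('pics/side2.png')[120:300,170:410]
cv2.imwrite('pics/fin.png',cv2.resize(np.vstack([a,b]),None,fx=2,fy=2,interpolation=2))
print(bot.get_obs()['eef_pos'])
```

```text
scene thumb_nut [([466, 12, 3], 0.62)]
scene wide_wheel [([608, -198, 1], 0.49)]
scene narrow_wheel [([499, 356, -3], 0.6), ([330, 309, 4], 0.55), ([621, 220, 2], 0.48)]
scene motor [([670, -200, 2], 0.75), ([607, 140, -2], 0.5)]
scene servo [([607, 146, 0], 0.65)]
side thumb_nut [([471, 10, 6], 0.52)]
side wide_wheel [([606, -194, 4], 0.57)]
side narrow_wheel [([329, 308, -2], 0.87), ([622, 218, 6], 0.75), ([504, 360, -2], 0.68)]
side motor [([671, -200, 4], 0.53)]
side servo [([605, 148, 0], 0.48)]
[380.1582311  274.3121604  258.94534821]
```

View pics/fin.png

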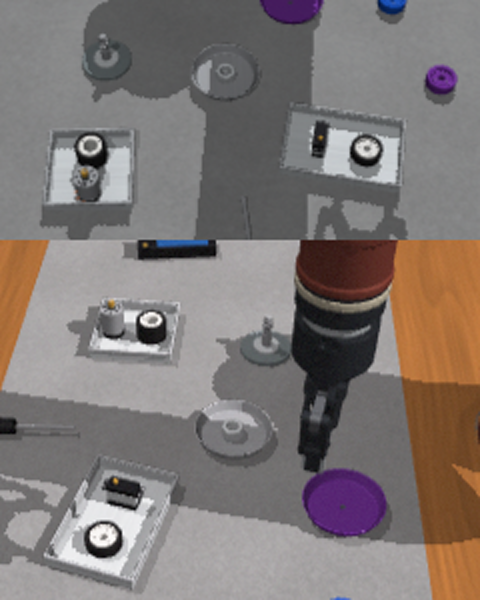

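Both views show the kits upright on their tray floors: wheel and motor near (90,165), servo and wheel near (320,138) and (366,150). The nut lies flat in the steel dish at (226,71) and the arm is clear, so I'm handing in.

```bash
python3 -c "
from plant import bot; print(bot.job_done())"
```

```text
the job is handed in; nothing more can be done
None
```

I handed the job in at about 43 s: both kits are upright on their tray floors, the thumb nut is flat in the steel dish, and the oil bottle, battery pack and driver were never touched; no verdict was returned.

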